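Line up the impact sockets by size on the socket tray

ROBOT

A 7-joint arm with a two-finger parallel gripper is mounted at the origin on a cart in front of the work surface, level with it; the furniture and walls round the work are solid. World frame = base frame: x ahead of the robot, y to its left, z up, the work surface at z = 0. Lengths are in mm, angles in rad, forces in N, time in s.
With the tool pointing down it reaches from about 425 to 950 mm from the base axis. Payload 16.7 kg.
Tool frame: the origin (TCP) lies between the finger pads; the fingertips stand 17 mm ahead of it and the grasp point (between the pads) lies 2 mm behind it; z points along the fingers, y is the line along which they close (so a half turn about z gives the same grasp; the last joint's range is limited). The gripper opens to 94 mm and grips with 3 to 60 N. Pads are 16 mm wide; open, the fingers measure 119 mm over their backs; the gripper's body (75 mm by 177 mm) begins 78 mm behind the grasp point.
Start: joints at [-1.407, 0.426, 0.074, 1.606, -0.034, 1.111, -0.067], TCP at [207.717, 642.205, 192.167] pointing down, gripper open.
Joint ranges: [-2.85, 2.85], [-0.5, 2.14], [-1.23, 1.37], [0.21, 2.46], [-1.02, 4.16], [0.16, 2.05], [-2.73, 2.73]. Speed limits (rad/s): [1.89, 1.89, 2.39, 2.39, 3.01, 3.01, 3.01].

INTERFACE

Orientations are given as a unit quaternion [w, x, y, z].
In Python, from rig import env gives the robot as it stands.
- The arm moves only by the shell command python3 -m handwheel 'ROWS' [OPENING] [FORCE]. ROWS is JSON, a list of rows, each a list of 2 entries, a list of its own where there are three numbers: the shift along the tool's x, y, z in units of 4 cm (1.0 is 4 cm), then the turn, a rotation vector about the tool's x, y, z in units of 4 degrees (1.0 is 4 degrees). A call has 1 to 5 rows; each row shifts and turns the commanded pose from where the row before left it, along the tool's axes as they then stand; what a row does not reach is not made up. A row lasts 1/12 s, in which the tool goes at most 41.7 mm and 7.16 degrees, less where a joint would pass 70% of its speed; a pose out of reach is approached as far as the arm can. A call with a number of a shift or a turn outside -1 to 1 is refused whole. A call with a gripper value outside its range is refused whole. OPENING is the closure, from -1 (fully open) to 1 (shut), set as the call begins (- or left out, the last holds). The fingers move at their own pace and stop on an object; FORCE is the grip in N (left out, the last holds). Time passes only in rows, so rows that do not move let the fingers close. It gives the time, the measured TCP pose, the force, the opening and the grip force at its end, in the units of the state.
- env.observe(): the state, without advancing time (a new reading comes with each control period).
- env.grab_frame(name): name is "side" or "top" or "wrist"; returns the picture (400x640x3 uint8, red, green, blue); there is no depth.
- env.get_calibration(name): a dict with "K" (3x3 intrinsics, pixels), "R" (3x3) and "t" (3): a world point X has camera coordinates R X + t; the wrist camera has in their place "T_tool_cam" (4x4, takes a point from camera to tool coordinates, whose origin is the TCP and whose axes are the flange's). Camera axes: x right, y down, z forward; pixel columns grow to the right and rows downward; lengths in mm; the calibration is good to about 2 mm. A picture is of the moment at which its call begins: read the wrist's pose just before it. get_calibration takes no time and is no camera call.
- env.hand_in(): hands the job in; it is judged then, once.
Trained networks look in the newest picture that a camera, given by its name, has taken for a name from the list of things; names that differ only in an ending like _2 or _b are one class to them, and where a whole thing is asked for, a point or a joint stands for the part that bears it (a point fixed in the world has none). Each returns a list of dicts, best first, with "confidence" (0 to 1); they miss things now and then, are a little off and sometimes report something else, mostly with a low value. They report only what shows in the picture. A call takes as long as a camera call. They do not tell look-alikes from the thing itself.
- env.recognise(query, camera): "uv" ([column, row] in pixels, amid what is visible of it).
- env.tip_of(query, camera): "uv" ([column, row] in pixels: a listed point, or the origin of a listed thing).
The state is a dict: "time": time; "joint_pos": joint angles; "qvel": joint speeds; "joint_efforts": joint torques, N m; "eef_pos": TCP position; "eef_rot": TCP orientation; "force": force on the tool from outside, world axes, zero at the start; "moment": the same for the moment, N m; "width": finger opening in mm; "grip_force": force on a finger pad.
Only numpy, scipy, OpenCV 4.12 (cv2) and the standard library are available. Lean on these libraries where they do the work, as an engineer would, in place of code of your own. Each camera call takes 0.05 s, during which the arm holds its last target. There are 200 camera calls.

TASK

Put the four loose dark-steel sockets away on the blue socket tray in order of size, one standing upright, mouth up, in the middle of each white pad: the largest on the pad next to the red end block, then each smaller one on the next pad along, the smallest next to the grey end block.

Things in the scene. Friction and masses are not known exactly. Their poses are not given: they have to be found in the camera images.
- socket_a: the largest of the four loose dark-steel impact sockets: a plain round steel socket, 48 mm outer diameter over its upper part, 56 mm high, standing with its hollow hex mouth up. Its lowest 30 % (the drive end) is slightly slimmer (41 mm). Origin: centre of its underside; z up along its axis. Grip it from above across its diameter.
- socket_b: the second largest of the four loose dark-steel impact sockets: a plain round steel socket, 38 mm outer diameter over its upper part, 49 mm high, standing with its hollow hex mouth up. Its lowest 30 % (the drive end) is slightly slimmer (33 mm). Origin: centre of its underside; z up along its axis. Grip it from above across its diameter.
- socket_c: the second smallest of the four loose dark-steel impact sockets: a plain round steel socket, 30 mm outer diameter over its upper part, 43 mm high, standing with its hollow hex mouth up. Its lowest 30 % (the drive end) is slightly slimmer (26 mm). Origin: centre of its underside; z up along its axis. Grip it from above across its diameter.
- socket_d: the smallest of the four loose dark-steel impact sockets: a plain round steel socket, 22 mm outer diameter over its upper part, 38 mm high, standing with its hollow hex mouth up. Its lowest 30 % (the drive end) is slightly slimmer (19 mm). Origin: centre of its underside; z up along its axis. Grip it from above across its diameter.
- pad_1: round white rubber pad, 60 mm diameter, 3 mm thick, fixed on the tray: number 1 of the four in the row, counted from the tray's +y end to its -y end; the pads are 80 mm apart. Origin: centre of its underside, so its upper face is 3 mm above the origin (about 13 mm above the table).
- pad_2: round white rubber pad, 60 mm diameter, 3 mm thick, fixed on the tray: number 2 of the four in the row, counted from the tray's +y end to its -y end; the pads are 80 mm apart. Origin: centre of its underside, so its upper face is 3 mm above the origin (about 13 mm above the table).
- pad_3: round white rubber pad, 60 mm diameter, 3 mm thick, fixed on the tray: number 3 of the four in the row, counted from the tray's +y end to its -y end; the pads are 80 mm apart. Origin: centre of its underside, so its upper face is 3 mm above the origin (about 13 mm above the table).
- pad_4: round white rubber pad, 60 mm diameter, 3 mm thick, fixed on the tray: number 4 of the four in the row, counted from the tray's +y end to its -y end; the pads are 80 mm apart. Origin: centre of its underside, so its upper face is 3 mm above the origin (about 13 mm above the table).
- tray: flat blue socket tray, 72 mm (its x) by 364 mm (its y) and 10 mm thick, fixed to the table, carrying the four pads in a row along its y axis. Low 2 mm lips along its long edges. A fixed grey drill vice, 60 mm high, stands close behind it (its near end almost touches the far edge), so fingers that close along the row have the most room; the left and right neighbours stand 80 mm apart. Origin: centre of its underside.
- red_end: red end block of the tray, 68 x 18 x 14 mm, fixed on one end of the tray, 48 mm beyond the centre of the end pad there; it may be at either end (a like block in grey is at the other end). It marks the end for the largest socket. Origin: centre of its underside.
There are look-alikes about, which are no part of the job. Leave any green look-alike of the socket_d alone.

How it is judged:
By the outcome, as a careful person would: the job done as asked, in the order asked, and still so for the second after the job is handed in, with the robot touching nothing.
It also fails if it takes over 93 s, if anything falls off the work surface, if the arm or the gripper's body presses on something with over 40 N, if the wrist force passes 120 N, or if a joint passes its speed limit or range.

## Working session

There is one attempt and no reset: what is moved stays moved. The work goes in short steps, Python scripts to look and compute and a shell command to move; the robot and the scene stay as the last step left them, time stands still between calls to the robot, and variables do not carry over. Pictures are saved under pics/ and viewed, at most 14 in all, crops included, and the job is handed in when it is done.

```bash
ls; mkdir -p pics; python3 - <<'E'
from rig import env
import cv2,numpy as np
np.set_printoptions(precision=3,suppress=True)
o=env.observe();print(o['time'],o['eef_pos'],o['eef_rot'],o['width'])
for c in('top','side'):
    f=env.grab_frame(c);cv2.imwrite(f'pics/{c}0.png',f[:,:,::-1]);k=env.get_calibration(c);print(c,k['K'],k['R'],k['t'])
print(env.get_calibration('wrist'))
E
```

```text
pics
0.0 [207.613 641.801 191.477] [-0.     0.156  0.988 -0.001] 93.77431657414424
top [[408.133   0.    318.424]
 [  0.    408.133 194.797]
 [  0.      0.      1.   ]] [[-0.018 -1.     0.004]
 [-0.997  0.018 -0.074]
 [ 0.074 -0.005 -0.997]] [140.456 527.144 838.525]
side [[430.904   0.    315.792]
 [  0.    430.904 195.89 ]
 [  0.      0.      1.   ]] [[-0.976 -0.217  0.022]
 [-0.145  0.571 -0.808]
 [ 0.163 -0.792 -0.589]] [561.512  21.221 957.662]
{'K': array([[309.043,   0.   , 323.36 ],
       [  0.   , 309.043, 197.829],
       [  0.   ,   0.   ,   1.   ]]), 'T_tool_cam': array([[  -0.001,   -0.959,   -0.283,   82.966],
       [   1.   ,   -0.001,   -0.   ,    0.139],
       [   0.   ,   -0.283,    0.959, -191.115],
       [   0.   ,    0.   ,    0.   ,    1.   ]])}
```

View pics/top0.png

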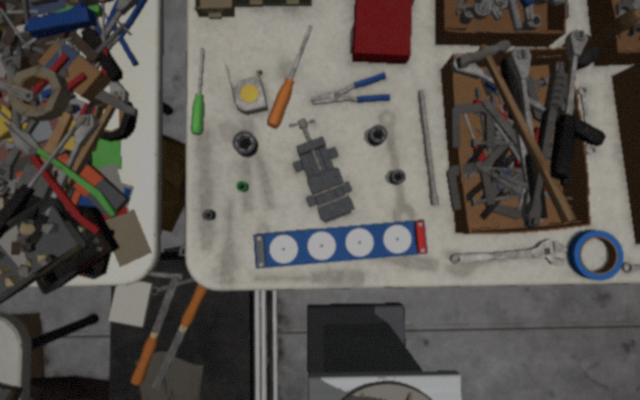

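View pics/side0.png

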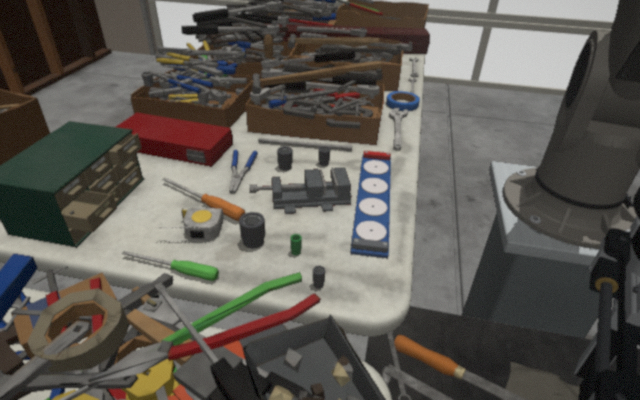

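The top view shows a at about (245,143), b (376,135), c (396,177), d (209,215) and the green look-alike at (242,186). The pads lie at (284,248) to (398,239), with the red block at the right (-y) end (420,237). So a goes on pad_4, b on pad_3, c on pad_2 and d on pad_1.

```bash
cat > h.py <<'E'
from rig import env
import cv2,numpy as np
from scipy.spatial.transform import Rotation as Ro
np.set_printoptions(precision=1,suppress=True)
def cam(c,o=None):
    k=env.get_calibration(c)
    if c!='wrist': return k['K'],k['R'],k['t']
    q=o['eef_rot'];T=np.eye(4);T[:3,:3]=Ro.from_quat([q[1],q[2],q[3],q[0]]).as_matrix();T[:3,3]=o['eef_pos']
    W=np.linalg.inv(T@k['T_tool_cam']);return k['K'],W[:3,:3],W[:3,3]
def ray(uv,z,C):
    K,R,t=C;d=R.T@np.linalg.inv(K)@[uv[0],uv[1],1];p=-R.T@t;return p+d*(z-p[2])/d[2]
def px(X,C):
    K,R,t=C;p=K@(R@np.array(X)+t);return p[:2]/p[2]
def rel(X,o):
    "world target for TCP -> tool-axis shift in units of 40 mm"
    q=o['eef_rot'];return Ro.from_quat([q[1],q[2],q[3],q[0]]).inv().apply(np.array(X)-o['eef_pos'])/40
E
python3 - <<'E'
from h import *
f=env.grab_frame('top');C=cam('top')
g=f.astype(int)
m=((g.min(2)>150)).astype(np.uint8);m[:225]=0;m[265:]=0;m[:,:268]=0;m[:,412:]=0
n,_,s,c=cv2.connectedComponentsWithStats(m)
P=[]
for i in range(1,n):
    if s[i,4]>200: P.append(ray(c[i],13,C)); print('pad',s[i],P[-1])
for uv,h,n in (((245,143),56,'a'),((376,135),49,'b'),((396,177),43,'c'),((209,215),38,'d'),((242,186),38,'green')):
    print(n,ray(uv,h*.7,C))
for q in ('socket_a',):
    for cm in('top','side'):
        if cm=='side': env.grab_frame('side')
        for r in env.tip_of(q,cm): print(cm,r['uv'],r['confidence'],ray(r['uv'],0,cam(cm)))
print('vice',ray((335,215),60,C),ray((310,140),60,C))
E
```

```text
pad [385 226  25  26 514] [434.7 -32.6  13. ]
pad [347 229  26  26 518] [429.3  47.2  13. ]
pad [309 233  26  26 518] [423.8 127.   13. ]
pad [271 236  26  26 520] [418.3 206.6  13. ]
a [638.4 281.   39.2]
b [651.5   8.4  34.3]
c [563.1 -31.4  30.1]
d [491.1 358.6  26.6]
green [550.3 289.9  26.6]
top [376.1, 136.0] 0.8 [656.9   3.1   0. ]
top [249.6, 150.8] 0.76 [629.2 278.    0. ]
top [392.8, 177.0] 0.72 [566.6 -30.4   0. ]
top [244.6, 184.8] 0.64 [555.5 289.2   0. ]
top [213.8, 217.1] 0.55 [487.2 355.3   0. ]
side [251.9, 242.4] 0.84 [639.4 283.8   0. ]
side [284.2, 167.9] 0.69 [652.9   8.7   0. ]
side [318.9, 284.4] 0.61 [489.9 358.7   0. ]
side [298.5, 252.4] 0.52 [544.6 289.2   0. ]
side [324.1, 162.5] 0.46 [563.1 -40.7   0. ]
side [373.7, 165.6] 0.46 [440.2 -57.5   0. ]
vice [485.6  98.8  60. ] [638.  146.1  60. ]
```

```bash
python3 -m handwheel '[[[0,0,0],[0,0,-1]],[[0,0,0],[0,0,-1]],[[0,0,0],[0,0,-1]],[[0,0,0],[0,0,-1]],[[0,0,0],[0,0,-1]]]' -1 20; python3 -m handwheel '[[[0,0,0],[0,0,-0.5]],[[0,0,0],[0,0,0]]]'; python3 - <<'E'
from h import *
o=env.observe();print(o['eef_pos'],Ro.from_quat(np.roll(o['eef_rot'],-1)).as_matrix(),o['joint_pos'])
print(rel([490,357,150],o))
E
```

```text
time: 0.72
eef_pos: [207.7, 642.2, 192.1]
eef_rot: [-0.0, -0.02, 1.0, -0.0]
force: [-0.0, -0.6, -0.5]
width: 94.0
grip_force: 0.0
time: 0.88
eef_pos: [207.8, 642.1, 192.1]
eef_rot: [-0.0, -0.036, 0.999, -0.0]
force: [-0.7, 0.6, -0.3]
width: 94.0
grip_force: 0.0
[207.8 642.1 192.1] [[-1.  -0.1 -0. ]
 [-0.1  1.  -0. ]
 [ 0.  -0.  -1. ]] [-1.4  0.4 -0.   1.6  0.   1.1  0.3]
[-6.5 -7.6  1.1]
```

```bash
python3 -m handwheel '[[[-0.65,-0.76,0.1],[0,0,0]],[[-0.65,-0.76,0.1],[0,0,0]],[[-0.65,-0.76,0.1],[0,0,0]],[[-0.65,-0.76,0.1],[0,0,0]],[[-0.65,-0.76,0.1],[0,0,0]]]' >/dev/null; python3 -m handwheel '[[[-0.65,-0.76,0.1],[0,0,0]],[[-0.65,-0.76,0.1],[0,0,0]],[[-0.65,-0.76,0.1],[0,0,0]],[[-0.65,-0.76,0.1],[0,0,0]],[[-0.65,-0.76,0.1],[0,0,0]]]' >/dev/null;  python3 -m handwheel '[[[0,0,0],[0,0,0]],[[0,0,0],[0,0,0]]]'; python3 - <<'E'
from h import *
o=env.observe();f=env.grab_frame('wrist');cv2.imwrite('pics/w1.png',f[:,:,::-1])
C=cam('wrist',o);print(px([490,357,38],C))
for r in env.recognise('socket_d','wrist'): print(r,ray(r['uv'],25,C))
for r in env.tip_of('socket_d','wrist'): print(r,ray(r['uv'],0,C))
E
```

```text
time: 1.88
eef_pos: [490.3, 355.1, 152.0]
eef_rot: [0.0, -0.033, 0.999, -0.0]
force: [-0.4, 1.5, 0.0]
width: 93.9
grip_force: 0.0
[325.1 191.1]
{'uv': [264.1, 235.1], 'confidence': 0.84} [548.6 292.9  25. ]
{'uv': [329.2, 187.9], 'confidence': 0.8} [489.8 361.4  25. ]
{'uv': [255.8, 301.9], 'confidence': 0.79} [635.4 283.9  25. ]
{'uv': [21.6, 290.5], 'confidence': 0.71} [637.7   8.4  25. ]
{'uv': [264.8, 226.2], 'confidence': 0.96} [548.1 289.1   0. ]
{'uv': [42.7, 288.7], 'confidence': 0.91} [651.4   8.8   0. ]
{'uv': [328.4, 186.5], 'confidence': 0.87} [494.6 361.2   0. ]
{'uv': [261.1, 291.1], 'confidence': 0.6} [636.9 285.3   0. ]
```

View pics/w1.png

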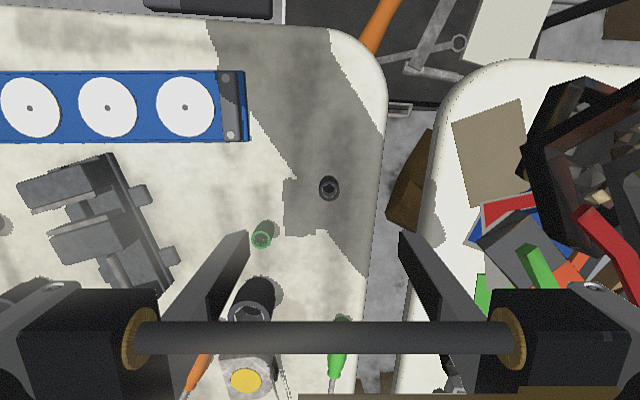

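The wrist view shows d's mouth at (329,187), the green one at (261,239), and pad centres at (185,107), (108,108) and (30,107).

```bash
python3 - <<'E'
from h import *
o=env.observe();C=cam('wrist',o)
for uv,z in (((329.5,187.5),38),((185,107),13),((108,107.5),13),((30,107.5),13)): print(ray(uv,z,C))
d=ray((329.5,187.5),38,C)
print(rel([d[0],d[1],24],o))
E
```

```text
[483.4 364.7  38. ]
[415.4 211.3  13. ]
[421.5 132.5  13. ]
[427.2  52.7  13. ]
[0.1 0.2 3.2]
```

```bash
python3 -m handwheel '[[[0.02,0.05,0.9],[0,0,0]],[[0.02,0.05,0.9],[0,0,0]],[[0,0,0],[0,0,0]],[[0,0,0],[0,0,0]]]'  0; python3 - <<'E'
from h import *
o=env.observe();f=env.grab_frame('wrist');cv2.imwrite('pics/w2.png',f[:,:,::-1])
C=cam('wrist',o);print(o['eef_pos'],o['width'],px(o['eef_pos'],C),px(o['eef_pos']-[0,0,17],C))
g=cv2.cvtColor(f,cv2.COLOR_RGB2HSV)
for r in env.recognise('socket_d','wrist'): print(r,ray(r['uv'],25,C))
E
```

```text
time: 2.37
eef_pos: [485.2, 361.7, 79.5]
eef_rot: [-0.001, -0.036, 0.999, -0.001]
force: [0.5, 0.2, -0.2]
width: 70.6
grip_force: 0.0
[485.2 361.7  79.5] 70.64250813909297 [323.1 235.9] [323.2 226.5]
{'uv': [235.9, 373.8], 'confidence': 0.93} [662.7 287.4  25. ]
{'uv': [97.6, 104.7], 'confidence': 0.24} [413.2 183.9  25. ]
```

View pics/w2.png

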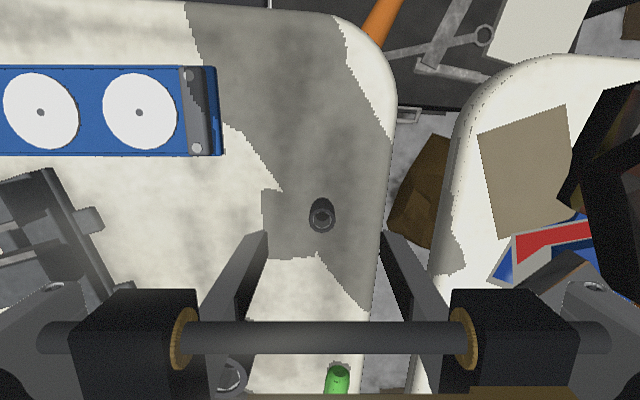

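d's mouth is at (322,217), centred between the fingertips at columns 265 and 383.

```bash
python3 - <<'E'
from h import *
o=env.observe();C=cam('wrist',o)
for uv,z in (((322,217),38),((140,112),13),((41,112),13)): print(ray(uv,z,C))
d=ray((322,217),38,C)
print(rel([d[0],d[1],24],o))
E
```

```text
[489.8 361.7  38. ]
[419.1 208.8  13. ]
[424.8 128.9  13. ]
[-0.1 -0.   1.4]
```

```bash
python3 -m handwheel '[[[-0.11,0,0.7],[0,0,0]],[[0,0,0.7],[0,0,0]],[[0,0,0],[0,0,0]]]'; python3 -m handwheel '[[[0,0,0],[0,0,0]],[[0,0,0],[0,0,0]],[[0,0,0],[0,0,0]],[[0,0,0],[0,0,0]],[[0,0,0],[0,0,0]]]' 1 25;python3 -m handwheel '[[[0,0,0],[0,0,0]],[[0,0,0],[0,0,0]],[[0,0,0],[0,0,0]],[[0,0,0],[0,0,0]],[[0,0,0],[0,0,0]]]'; python3 - <<'E'
from h import *
o=env.observe();print(o['eef_pos'],o['width'],o['grip_force'],rel([418.5,207.7,120],o),rel([418.5,207.7,37],o))
E
```

```text
time: 2.72
eef_pos: [490.1, 361.0, 22.3]
eef_rot: [-0.001, -0.036, 0.999, -0.001]
force: [-2.3, -0.9, -0.3]
width: 47.3
grip_force: 0.0
time: 3.13
eef_pos: [491.6, 362.1, 25.4]
eef_rot: [0.001, -0.036, 0.999, 0.001]
force: [0.3, -0.2, -0.1]
width: 17.7
grip_force: 0.0
time: 3.55
eef_pos: [492.6, 361.8, 26.0]
eef_rot: [0.001, -0.035, 0.999, 0.001]
force: [-0.5, -3.8, 20.0]
width: 0.7
grip_force: 9.9
[492.6 361.8  26. ] 0.662454613951687 9.861848885298627 [ 2.1 -3.7 -2.4] [ 2.1 -3.7 -0.3]
```

```bash
python3 - <<'E'
from h import *
o=env.observe();print(o['eef_pos'],o['force'])
f=env.grab_frame('wrist');g=env.grab_frame('side')
cv2.imwrite('pics/w3.png',np.hstack([f[100:400,120:520],cv2.resize(g[220:340,240:400],(400,300))])[:,:,::-1])
E
```

```text
[492.6 361.8  26. ] [-0.5 -3.8 20. ]
```

View pics/w3.png

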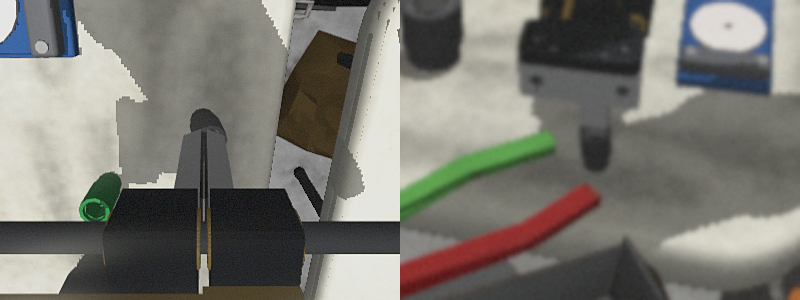

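The fingers closed on nothing: the socket still stands at side (319,282), with the finger ends seemingly on or behind it. I'll check the finger pose against both cameras.

```bash
python3 - <<'E'
from h import *
o=env.observe();C=cam('side');W=cam('wrist',o)
for X in ([490,361,0],[490,361,38],[492,362,9],[492,362,38],[492,362,26],[480,362,38],[480,362,0]): print(X,px(X,C),px(X,W))
g=env.grab_frame('side');f=env.grab_frame('wrist')
cv2.imwrite('pics/s4.png',np.hstack([cv2.resize(g[230:300,280:360],(400,350),interpolation=2),cv2.resize(f[180:320,250:410],(400,350),interpolation=2)])[:,:,::-1])
for q in ('side','wrist'):
  for r in env.recognise('socket_d',q): print(q,r)
E
```

```text
[490, 361, 0] [318.6 285.4] [322.3 218.7]
[490, 361, 38] [319.2 270. ] [322.1 239.8]
[492, 362, 9] [317.5 282. ] [323.5 225.8]
[492, 362, 38] [317.9 270.2] [323.5 242.9]
[492, 362, 26] [317.7 275.2] [323.5 235.2]
[480, 362, 38] [324.8 271.4] [324.9 225.1]
[480, 362, 0] [324.1 286.8] [324.6 206.1]
side {'uv': [282.6, 157.3], 'confidence': 0.81}
side {'uv': [252.3, 229.1], 'confidence': 0.64}
wrist {'uv': [327.3, 220.8], 'confidence': 0.9}
wrist {'uv': [212.4, 378.2], 'confidence': 0.58}
wrist {'uv': [220.1, 297.6], 'confidence': 0.56}
```

View pics/s4.png

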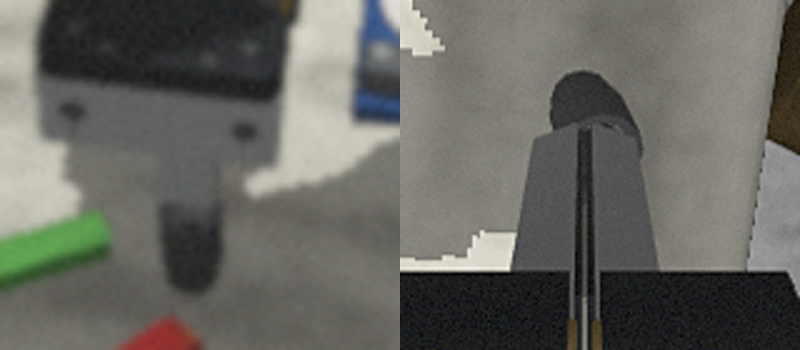

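The finger ends stop at side row 271, which is z=38, the socket's top. In the wrist view the 94 mm opening spans 152 px, so the tips lie about 13 mm behind the reported TCP, not 17 mm ahead. I have to go about 30 mm lower than the spec suggests. I'll lift, open and look again.

```bash
python3 -m handwheel '[[[0,0,-0.5],[0,0,0]],[[0,0,-0.5],[0,0,0]],[[0,0,0],[0,0,0]],[[0,0,0],[0,0,0]],[[0,0,0],[0,0,0]]]' 0.0 25; python3 - <<'E'
from h import *
o=env.observe();f=env.grab_frame('wrist');W=cam('wrist',o)
print(o['eef_pos'],o['force'],o['width'])
cv2.imwrite('pics/w5.png',cv2.resize(f[160:320,220:440],(660,480),interpolation=2)[:,:,::-1])
for r in env.recognise('socket_d','wrist'): print(r)
E
```

```text
time: 4.27
eef_pos: [491.0, 361.6, 64.0]
eef_rot: [-0.0, -0.036, 0.999, -0.0]
force: [-0.2, -0.1, 0.1]
width: 30.5
grip_force: 0.0
[491.  361.6  64. ] [-0.2 -0.1  0.1] 30.458288364512043
{'uv': [323.9, 216.5], 'confidence': 0.58}
```

View pics/w5.png

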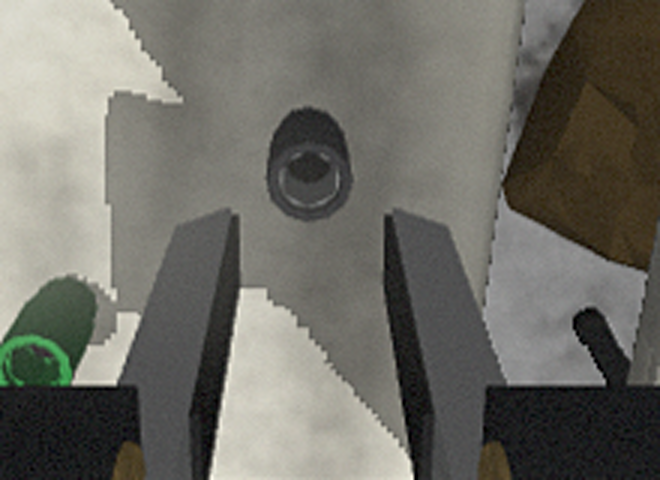

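The socket is upright with its mouth at full-frame (323,219). The tip depth of about 192 mm confirms the finger offset.

```bash
python3 - <<'E'
from h import *
o=env.observe();W=cam('wrist',o);p=ray((323,219),38,W);print(p,rel([p[0],p[1],-5],o))
E
python3 -m handwheel '[[[0,0,0.6],[0,0,0]],[[0,0,0.6],[0,0,0]],[[0,0,0],[0,0,0]],[[0,0,0],[0,0,0]]]'
```

```text
[488.1 361.   38. ] [ 0.1 -0.   1.7]
time: 4.7
eef_pos: [490.3, 360.8, 15.0]
eef_rot: [-0.001, -0.036, 0.999, -0.001]
force: [0.8, -0.1, -0.3]
width: 47.0
grip_force: 0.0
```

```bash
python3 -m handwheel '[[[0.04,0,0.25],[0,0,0]],[[0,0,0.25],[0,0,0]],[[0,0,0],[0,0,0]]]'; python3 -m handwheel '[[[0,0,0],[0,0,0]],[[0,0,0],[0,0,0]],[[0,0,0],[0,0,0]],[[0,0,0],[0,0,0]],[[0,0,0],[0,0,0]]]' 1 25;python3 -m handwheel '[[[0,0,0],[0,0,0]],[[0,0,0],[0,0,0]],[[0,0,0],[0,0,0]]]'
```

```text
time: 4.95
eef_pos: [488.9, 361.2, -5.1]
eef_rot: [-0.001, -0.036, 0.999, -0.0]
force: [-0.6, -0.3, 0.3]
width: 46.7
grip_force: 0.0
time: 5.37
eef_pos: [489.8, 361.7, -3.4]
eef_rot: [0.0, -0.036, 0.999, 0.0]
force: [0.0, -0.3, 3.1]
width: 21.3
grip_force: 25.0
time: 5.62
eef_pos: [489.8, 361.7, -3.4]
eef_rot: [0.0, -0.036, 0.999, 0.0]
force: [-0.4, -0.7, 6.7]
width: 21.0
grip_force: 25.0
```

```bash
python3 -m handwheel '[[[0,0,-0.4],[0,0,0]],[[0,0,-0.8],[0,0,0]],[[0,0,-0.4],[0,0,0]],[[0,0,0],[0,0,0]],[[0,0,0],[0,0,0]]]'; python3 - <<'E'
from h import *
o=env.observe();print(rel([418.7,207.7,30],o))
E
```

```text
time: 6.03
eef_pos: [489.9, 361.9, 60.8]
eef_rot: [0.001, -0.036, 0.999, 0.001]
force: [-1.0, 0.3, -1.2]
width: 21.2
grip_force: 25.0
[ 2.1 -3.7  0.8]
```

```bash
python3 -m handwheel '[[[0.42,-0.74,0],[0,0,0]],[[0.42,-0.74,0],[0,0,0]],[[0.42,-0.74,0],[0,0,0]],[[0.42,-0.74,0],[0,0,0]],[[0.42,-0.74,0],[0,0,0]]]'>/dev/null; python3 -m handwheel '[[[0,0,0.6],[0,0,0]],[[0,0,0],[0,0,0]],[[0,0,0],[0,0,0]],[[0,0,0],[0,0,0]],[[0,0,0],[0,0,0]]]'; python3 - <<'E'
from h import *
o=env.observe();f=env.grab_frame('wrist');W=cam('wrist',o)
print(rel([418.7,207.7,10],o))
cv2.imwrite('pics/w6.png',cv2.resize(f[140:340,190:450],(780,600),interpolation=2)[:,:,::-1])
E
```

```text
time: 6.87
eef_pos: [416.7, 208.9, 36.4]
eef_rot: [0.0, -0.036, 0.999, 0.0]
force: [0.5, -0.4, -1.0]
width: 21.3
grip_force: 25.0
[-0.  -0.   0.7]
```

View pics/w6.png

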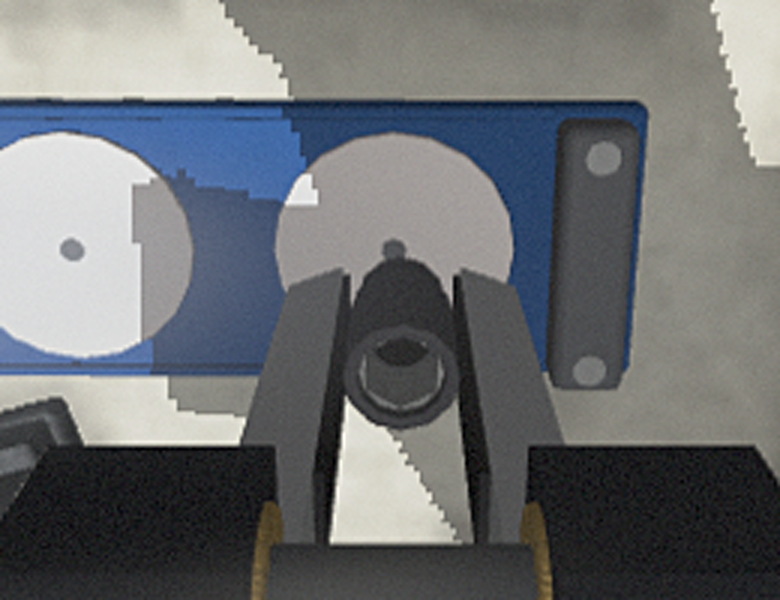

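The pad_1 centre mark is at (321.3,223) and the held d's mouth at (323.7,265.7), with d upright in the grip.

```bash
python3 - <<'E'
from h import *
o=env.observe();W=cam('wrist',o);z=o['eef_pos'][2]
p=ray((321.3,223),13,W);s=ray((323.7,265.7),z+41.4,W);print(p,s,rel(o['eef_pos']+p-s,o), (z-9.6)/40)
E
```

```text
[416.6 207.5  13. ] [416.1 209.1  77.9] [-0.  -0.   1.6] 0.6716271675302767
```

```bash
python3 -m handwheel '[[[-0.025,-0.035,0.3],[0,0,0]],[[0,0,0.3],[0,0,0]],[[0,0,0.06],[0,0,0]],[[0,0,0],[0,0,0]],[[0,0,0],[0,0,0]]]'; python3 -m handwheel '[[[0,0,0],[0,0,0]],[[0,0,0],[0,0,0]],[[0,0,0],[0,0,0]],[[0,0,0],[0,0,0]],[[0,0,0],[0,0,0]]]' 0.0;python3 -m handwheel '[[[0,0,-0.5],[0,0,0]],[[0,0,-1],[0,0,0]],[[0,0,-1],[0,0,0]],[[0,0,0],[0,0,0]],[[0,0,0],[0,0,0]]]' ; python3 - <<'E'
from h import *
o=env.observe()
print(rel([638,283,115],o))
E
```

```text
time: 7.33
eef_pos: [417.6, 207.0, 10.0]
eef_rot: [-0.0, -0.036, 0.999, -0.0]
force: [0.1, 1.3, -0.4]
width: 21.3
grip_force: 25.0
time: 7.75
eef_pos: [417.4, 206.6, 9.9]
eef_rot: [0.0, -0.036, 0.999, 0.0]
force: [-0.9, 0.4, 0.2]
width: 46.7
grip_force: 0.0
time: 8.17
eef_pos: [418.6, 207.5, 111.9]
eef_rot: [0.002, -0.036, 0.999, 0.001]
force: [-1.3, 0.0, -1.4]
width: 46.6
grip_force: 0.0
[-5.6  1.5 -0.1]
```

```bash
python3 -m handwheel '[[[-0.93,0.25,0],[0,0,0]],[[-0.93,0.25,0],[0,0,0]],[[-0.93,0.25,0],[0,0,0]],[[-0.93,0.25,0],[0,0,0]],[[-0.93,0.25,0],[0,0,0]]]' -1 35 >/dev/null; python3 -m handwheel '[[[-0.93,0.25,0],[0,0,0]],[[0,0,0.4],[0,0,0]],[[0,0,0.4],[0,0,0]],[[0,0,0],[0,0,0]],[[0,0,0],[0,0,0]]]'; python3 - <<'E'
from h import *
o=env.observe();f=env.grab_frame('wrist');W=cam('wrist',o)
for r in env.recognise('socket_a','wrist'): print(r['uv'],r['confidence'],ray(r['uv'],40,W))
t=env.grab_frame('top')
cv2.imwrite('pics/w7.png',np.hstack([f[80:360,140:500],cv2.resize(t[205:275,245:335],(360,280))])[:,:,::-1])
E
```

```text
time: 9.0
eef_pos: [634.6, 281.6, 75.8]
eef_rot: [-0.002, -0.036, 0.999, -0.001]
force: [-0.5, -0.0, 0.3]
width: 94.0
grip_force: 0.0
[325.2, 218.2] 0.9 [634.9 283.2  40. ]
[345.4, 101.8] 0.67 [547.3 291.1  40. ]
```

View pics/w7.png

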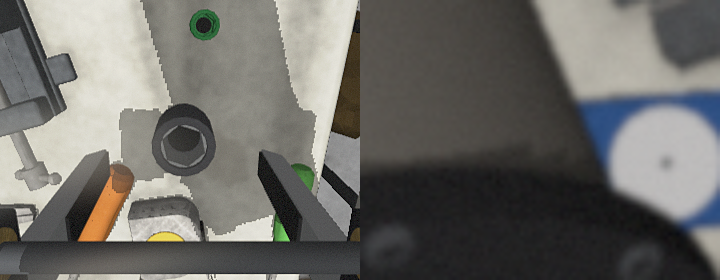

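a's mouth is at full-frame (324,224). The orange handle's end (262,252), tape measure (308,285) and green handle (440,250) are near the fingers.

```bash
python3 - <<'E'
from h import *
o=env.observe();W=cam('wrist',o)
print(o['eef_pos'])
for n,uv,z in (('a',(324,224),56),('orange',(260,247),14),('orange r',(273,262),14),('tape',(308,280),20),('tape top L',(270,280),35),('tape topR',(335,280),35),('green',(442,246),12)): print(n,ray(uv,z,W))
a=ray((324,224),56,W);print(rel([a[0],a[1],0],o))
E
```

```text
[635.9 282.5  78.6]
a [636.1 283.1  56. ]
orange [678.8 228.2  14. ]
orange r [693.  240.3  14. ]
tape [705.8 273.5  20. ]
tape top L [698.9 241.1  35. ]
tape topR [695.  296.8  35. ]
green [667.1 393.2  12. ]
[-0.  0.  2.]
```

```bash
python3 -m handwheel '[[[0,0.01,0.7],[0,0,0]],[[0,0,0.7],[0,0,0]],[[0,0,0.5],[0,0,0]],[[0,0,0],[0,0,0]],[[0,0,0],[0,0,0]]]' -0.5; python3 -m handwheel '[[[0,0,0],[0,0,0]],[[0,0,0],[0,0,0]],[[0,0,0],[0,0,0]],[[0,0,0],[0,0,0]],[[0,0,0],[0,0,0]]]' 1 40;python3 -m handwheel '[[[0,0,0],[0,0,0]],[[0,0,0],[0,0,0]]]'
```

```text
time: 9.57
eef_pos: [635.5, 282.6, 2.2]
eef_rot: [-0.0, -0.036, 0.999, -0.0]
force: [-0.1, 0.1, -0.6]
width: 70.8
grip_force: 0.0
time: 9.98
eef_pos: [636.4, 282.8, 3.0]
eef_rot: [0.001, -0.035, 0.999, 0.0]
force: [-2.2, -1.5, 9.3]
width: 47.1
grip_force: 40.0
time: 10.15
eef_pos: [636.4, 282.8, 3.0]
eef_rot: [0.001, -0.035, 0.999, 0.0]
force: [-1.6, -1.6, 9.4]
width: 47.4
grip_force: 40.0
```

```bash
python3 -m handwheel '[[[0,0,-0.35],[0,0,0]],[[0,0,-0.8],[0,0,0]],[[0,0,-0.8],[0,0,0]],[[0,0,-0.8],[0,0,0]],[[0,0,0],[0,0,0]]]'; python3 -m handwheel '[[[0.4,-0.53,0],[0,0,0]],[[0.56,-0.75,0],[0,0,0]],[[0.56,-0.75,0],[0,0,0]],[[0.56,-0.75,0],[0,0,0]],[[0.56,-0.75,0],[0,0,0]]]'; python3 -m handwheel '[[[0.56,-0.75,0],[0,0,0]],[[0.56,-0.75,0],[0,0,0]],[[0.56,-0.75,0],[0,0,0]],[[0.56,-0.75,0],[0,0,0]],[[0.56,-0.75,0],[0,0,0]]]'; python3 -m handwheel '[[[0.16,-0.22,0.4],[0,0,0]],[[0,0,0.8],[0,0,0]],[[0,0,0.4],[0,0,0]],[[0,0,0],[0,0,0]],[[0,0,0],[0,0,0]]]'; python3 - <<'E'
from h import *
o=env.observe();f=env.grab_frame('wrist')
print(rel([434.8,-31.6,16],o))
cv2.imwrite('pics/w8.png',cv2.resize(f[140:340,190:450],(780,600),interpolation=2)[:,:,::-1])
E
```

```text
time: 10.57
eef_pos: [638.8, 283.9, 119.5]
eef_rot: [0.004, -0.035, 0.999, 0.002]
force: [1.1, 0.3, -2.5]
width: 47.3
grip_force: 40.0
time: 10.98
eef_pos: [539.1, 133.0, 112.1]
eef_rot: [0.0, -0.036, 0.999, 0.0]
force: [0.7, -0.6, -2.9]
width: 46.9
grip_force: 40.0
time: 11.4
eef_pos: [438.1, -24.4, 112.2]
eef_rot: [0.0, -0.036, 0.999, 0.0]
force: [0.7, -1.1, -3.2]
width: 47.2
grip_force: 40.0
time: 11.82
eef_pos: [433.2, -32.6, 48.0]
eef_rot: [-0.001, -0.035, 0.999, -0.0]
force: [0.9, -0.7, -2.5]
width: 47.1
grip_force: 40.0
[-0.   0.   0.8]
```

View pics/w8.png

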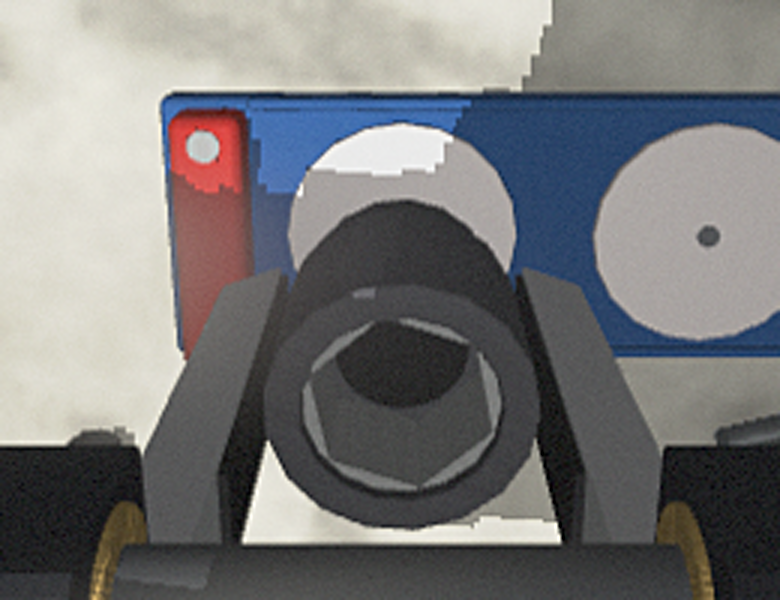

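Pad_4 is centred near (324.2,218.7), next to the red block, and the held a's mouth is at (324.2,275.7).

```bash
python3 - <<'E'
from h import *
o=env.observe();W=cam('wrist',o);z=o['eef_pos'][2]
p=ray((324.2,218.7),13,W);s=ray((324.2,275.7),z+53,W);print(o['eef_pos'],p,s,rel(o['eef_pos']+p-s,o), (z-16)/40)
E
```

```text
[433.9 -32.4  48.6] [434.8 -31.6  13. ] [432.6 -31.9 101.6] [-0.1  0.   2.2] 0.8149296356494202
```

```bash
python3 -m handwheel '[[[-0.045,0.01,0.4],[0,0,0]],[[0,0,0.35],[0,0,0]],[[0,0,0.04],[0,0,0]],[[0,0,0],[0,0,0]],[[0,0,0],[0,0,0]]]'; python3 -m handwheel '[[[0,0,0],[0,0,0]],[[0,0,0],[0,0,0]],[[0,0,0],[0,0,0]],[[0,0,0],[0,0,0]],[[0,0,0],[0,0,0]]]' -0.4;python3 -m handwheel '[[[0,0,-0.5],[0,0,0]],[[0,0,-1],[0,0,0]],[[0,0,-1],[0,0,0]],[[0,0,0],[0,0,0]],[[0,0,0],[0,0,0]]]' ; python3 - <<'E'
from h import *
o=env.observe()
print(rel([565,-33,80],o))
E
```

```text
time: 12.28
eef_pos: [436.0, -31.8, 17.3]
eef_rot: [0.001, -0.036, 0.999, 0.0]
force: [0.2, 0.9, -3.3]
width: 47.1
grip_force: 40.0
time: 12.7
eef_pos: [435.6, -31.9, 16.4]
eef_rot: [0.0, -0.036, 0.999, 0.0]
force: [1.1, 0.3, -0.4]
width: 65.6
grip_force: 0.0
time: 13.12
eef_pos: [436.8, -31.6, 118.2]
eef_rot: [0.002, -0.036, 0.999, 0.0]
force: [-0.3, -0.0, -0.7]
width: 66.1
grip_force: 0.0
[-3.2 -0.3  1. ]
```

```bash
python3 -m handwheel '[[[-0.8,-0.07,0.2],[0,0,0]],[[-0.8,-0.08,0.2],[0,0,0]],[[-0.8,-0.07,0.2],[0,0,0]],[[-0.8,-0.08,0.2],[0,0,0]],[[0,0,0.2],[0,0,0]]]'>/dev/null; python3 -m handwheel '[[[0,0,0],[0,0,0]],[[0,0,0],[0,0,0]]]'; python3 - <<'E'
from h import *
o=env.observe();f=env.grab_frame('wrist');W=cam('wrist',o)
for r in env.recognise('socket_c','wrist'):
    p=ray(r['uv'],28,W);print(r['uv'],r['confidence'],p,rel([p[0],p[1],-2],o))
cv2.imwrite('pics/w9.png',cv2.resize(f[150:310,210:430],(660,480))[:,:,::-1])
E
```

```text
time: 13.7
eef_pos: [562.3, -35.1, 74.7]
eef_rot: [-0.002, -0.035, 0.999, -0.0]
force: [-0.9, -0.6, -0.6]
width: 65.8
grip_force: 0.0
[346.0, 33.4] 0.71 [429.6 -28.5  28. ] [3.3 0.4 1.9]
[325.8, 212.7] 0.67 [561.8 -33.   28. ] [0.  0.1 1.9]
[362.2, 302.0] 0.63 [643.2   5.3  28. ] [-2.1  0.9  1.9]
```

View pics/w9.png

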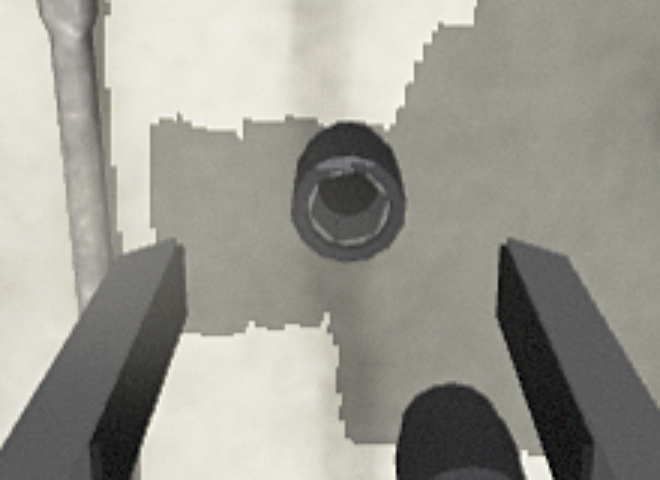

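c's mouth is at full-frame (326.3,219.3). The rod on the left is about 75 mm away, so it is clear.

```bash
python3 - <<'E'
from h import *
o=env.observe();W=cam('wrist',o);p=ray((326.3,219.3),43,W);print(p,rel([p[0],p[1],0],o))
E
python3 -m handwheel '[[[0,0.04,0.4],[0,0,0]],[[0,0,0.4],[0,0,0]],[[0,0,0],[0,0,0]],[[0,0,0],[0,0,0]]]' 0
```

```text
[563.1 -32.5  43. ] [-0.   0.1  1.9]
time: 14.13
eef_pos: [563.1, -33.2, 44.5]
eef_rot: [-0.0, -0.036, 0.999, 0.0]
force: [1.4, -1.1, -0.5]
width: 47.8
grip_force: 0.0
```

```bash
python3 -m handwheel '[[[0,0,0.6],[0,0,0]],[[0,0,0.5],[0,0,0]],[[0,0,0],[0,0,0]],[[0,0,0],[0,0,0]]]' ; python3 -m handwheel '[[[0,0,0],[0,0,0]],[[0,0,0],[0,0,0]],[[0,0,0],[0,0,0]],[[0,0,0],[0,0,0]],[[0,0,0],[0,0,0]]]' 1 30;python3 -m handwheel '[[[0,0,0],[0,0,0]],[[0,0,0],[0,0,0]]]';python3 -m handwheel '[[[0,0,-0.35],[0,0,0]],[[0,0,-0.8],[0,0,0]],[[0,0,-0.8],[0,0,0]],[[0,0,-0.9],[0,0,0]],[[0,0,0],[0,0,0]]]'; python3 - <<'E'
from h import *
o=env.observe()
print(o['width'],rel([423.3,127.8,50],o))
E
```

```text
time: 14.47
eef_pos: [563.6, -33.4, 0.9]
eef_rot: [-0.0, -0.035, 0.999, -0.0]
force: [-0.2, -0.3, 0.1]
width: 46.8
grip_force: 0.0
time: 14.88
eef_pos: [564.6, -33.2, 1.4]
eef_rot: [0.001, -0.036, 0.999, 0.0]
force: [-1.1, 0.3, 10.6]
width: 29.2
grip_force: 30.0
time: 15.05
eef_pos: [564.6, -33.2, 1.4]
eef_rot: [0.001, -0.036, 0.999, 0.0]
force: [-1.8, 0.5, 10.0]
width: 29.5
grip_force: 30.0
time: 15.47
eef_pos: [567.1, -33.5, 120.8]
eef_rot: [0.004, -0.035, 0.999, 0.0]
force: [1.1, -0.3, -0.9]
width: 29.2
grip_force: 30.0
29.246236397112657 [3.3 4.3 1.7]
```

```bash
python3 -m handwheel '[[[0.5,0.65,0],[0,0,0]],[[0.55,0.73,0],[0,0,0]],[[0.55,0.73,0],[0,0,0]],[[0.55,0.73,0],[0,0,0]],[[0.55,0.73,0],[0,0,0]]]'>/dev/null; python3 -m handwheel '[[[0.52,0.7,0],[0,0,0]],[[0,0,0.8],[0,0,0]],[[0,0,0.8],[0,0,0]],[[0,0,0.3],[0,0,0]],[[0,0,0],[0,0,0]]]';python3 -m handwheel '[[[0,0,0],[0,0,0]],[[0,0,0],[0,0,0]]]'; python3 - <<'E'
from h import *
o=env.observe();f=env.grab_frame('wrist')
print(rel([423.3,127.8,14.4],o))
cv2.imwrite('pics/w10.png',cv2.resize(f[140:340,190:450],(780,600),interpolation=2)[:,:,::-1])
E
```

```text
time: 16.3
eef_pos: [421.5, 127.5, 36.2]
eef_rot: [-0.002, -0.036, 0.999, -0.001]
force: [-0.0, 0.4, -0.4]
width: 29.6
grip_force: 30.0
time: 16.47
eef_pos: [423.9, 128.1, 39.2]
eef_rot: [0.001, -0.035, 0.999, 0.0]
force: [-0.1, 0.1, -0.5]
width: 29.6
grip_force: 30.0
[ 0.  -0.   0.6]
```

View pics/w10.png

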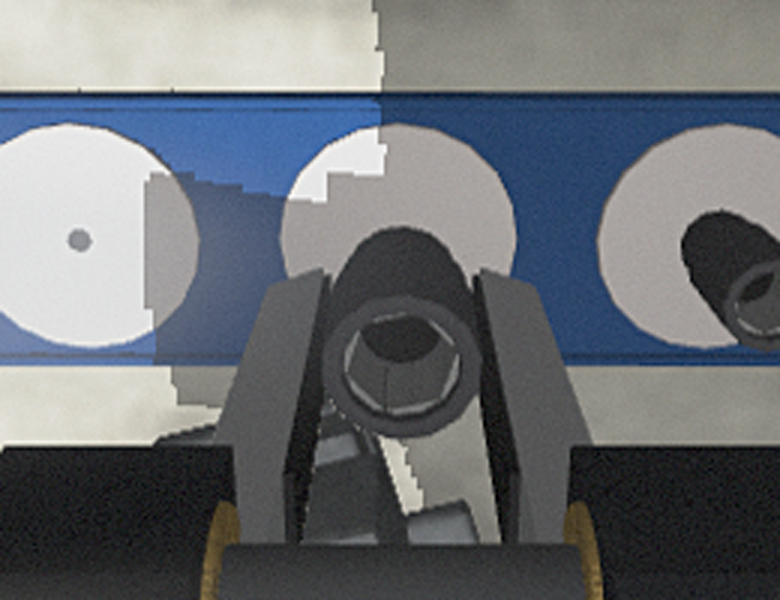

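Pad_2 is centred near (323,220) and the held c's mouth is at (323.8,262). d stands centred on pad_1.

```bash
python3 - <<'E'
from h import *
o=env.observe();W=cam('wrist',o);z=o['eef_pos'][2]
p=ray((323,220),13,W);s=ray((323.8,262),z+41.6,W);print(o['eef_pos'],p,s,rel(o['eef_pos']+p-s,o), (z-14.4)/40)
E
```

```text
[424.1 128.2  39.3] [422.6 128.   13. ] [421.1 128.4  80.9] [-0.  -0.   1.7] 0.6232534315719933
```

```bash
python3 -m handwheel '[[[-0.03,-0.01,0.3],[0,0,0]],[[0,0,0.27],[0,0,0]],[[0,0,0.04],[0,0,0]],[[0,0,0],[0,0,0]],[[0,0,0],[0,0,0]]]'; python3 -m handwheel '[[[0,0,0],[0,0,0]],[[0,0,0],[0,0,0]],[[0,0,0],[0,0,0]],[[0,0,0],[0,0,0]],[[0,0,0],[0,0,0]]]' -0.1;python3 -m handwheel '[[[0,0,-0.5],[0,0,0]],[[0,0,-1],[0,0,0]],[[0,0,-1],[0,0,0]],[[0,0,0],[0,0,0]],[[0,0,0],[0,0,0]]]'; python3 -m handwheel '[[[-0.78,-0.49,0],[0,0,0]],[[-0.78,-0.49,0],[0,0,0]],[[-0.78,-0.49,0],[0,0,0]],[[-0.78,-0.49,0],[0,0,0]],[[-0.78,-0.49,0],[0,0,0]]]' -0.5 >/dev/null;  python3 -m handwheel '[[[-0.78,-0.49,0.2],[0,0,0]],[[-0.78,-0.49,0.5],[0,0,0]],[[0,0,0.3],[0,0,0]],[[0,0,0],[0,0,0]],[[0,0,0],[0,0,0]]]'; python3 - <<'E'
from h import *
o=env.observe();f=env.grab_frame('wrist');W=cam('wrist',o)
for r in env.recognise('socket_b','wrist'):
    p=ray(r['uv'],32,W);print(r['uv'],r['confidence'],p,rel([p[0],p[1],0],o))
cv2.imwrite('pics/w11.png',cv2.resize(f[110:330,180:460],(700,550))[:,:,::-1])
E
```

```text
time: 16.93
eef_pos: [425.1, 127.9, 14.7]
eef_rot: [0.001, -0.035, 0.999, 0.0]
force: [-0.5, 0.1, -0.3]
width: 29.5
grip_force: 30.0
time: 17.35
eef_pos: [424.5, 127.7, 13.9]
eef_rot: [0.0, -0.036, 0.999, 0.0]
force: [0.6, 0.1, 0.8]
width: 51.7
grip_force: 0.0
time: 17.77
eef_pos: [425.7, 128.4, 115.8]
eef_rot: [0.002, -0.036, 0.999, 0.001]
force: [0.4, 0.0, -0.8]
width: 51.7
grip_force: 0.0
time: 18.6
eef_pos: [650.2, 6.4, 71.9]
eef_rot: [-0.002, -0.035, 0.999, -0.0]
force: [-1.0, -0.8, 0.1]
width: 70.2
grip_force: 0.0
[325.3, 216.8] 0.62 [650.8   8.1  32. ] [-0.   0.   1.8]
```

View pics/w11.png

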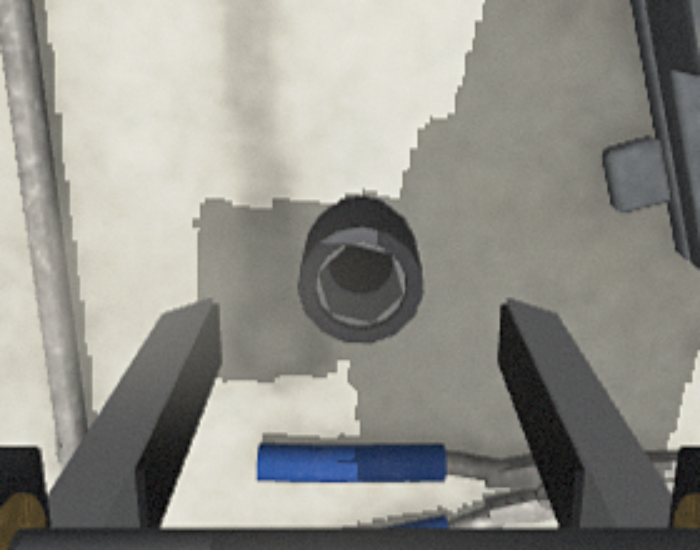

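b's mouth is at full-frame (324.4,223.6). The pliers are well ahead, outside the finger area.

```bash
python3 - <<'E'
from h import *
o=env.observe();W=cam('wrist',o);p=ray((324.4,223.6),49,W);print(p,o['eef_pos'],rel([p[0],p[1],1],o))
E
python3 -m handwheel '[[[0,0.03,0.4],[0,0,0]],[[0,0,0.4],[0,0,0]],[[0,0,0],[0,0,0]],[[0,0,0],[0,0,0]]]' -0.3
```

```text
[652.    8.2  49. ] [651.1   7.2  74.1] [-0.   0.   1.8]
time: 19.03
eef_pos: [651.3, 8.4, 42.6]
eef_rot: [-0.0, -0.036, 0.999, 0.0]
force: [0.3, 0.7, -0.0]
width: 61.4
grip_force: 0.0
```

```bash
python3 -m handwheel '[[[-0.01,0,0.55],[0,0,0]],[[0,0,0.49],[0,0,0]],[[0,0,0],[0,0,0]],[[0,0,0],[0,0,0]]]' ; python3 -m handwheel '[[[0,0,0],[0,0,0]],[[0,0,0],[0,0,0]],[[0,0,0],[0,0,0]],[[0,0,0],[0,0,0]],[[0,0,0],[0,0,0]]]' 1 35;python3 -m handwheel '[[[0,0,0],[0,0,0]],[[0,0,0],[0,0,0]]]';python3 -m handwheel '[[[0,0,-0.35],[0,0,0]],[[0,0,-0.8],[0,0,0]],[[0,0,-0.8],[0,0,0]],[[0,0,-0.9],[0,0,0]],[[0,0,0],[0,0,0]]]'
```

```text
time: 19.37
eef_pos: [652.0, 7.9, 1.2]
eef_rot: [-0.0, -0.036, 0.999, 0.0]
force: [0.4, 0.5, 0.6]
width: 61.2
grip_force: 0.0
time: 19.78
eef_pos: [652.7, 7.7, 1.3]
eef_rot: [0.001, -0.035, 0.999, 0.0]
force: [-1.1, 0.4, 8.1]
width: 37.1
grip_force: 35.0
time: 19.95
eef_pos: [652.7, 7.6, 1.3]
eef_rot: [0.001, -0.035, 0.999, 0.0]
force: [-1.5, 0.0, 8.9]
width: 37.2
grip_force: 35.0
time: 20.37
eef_pos: [655.5, 7.4, 122.0]
eef_rot: [0.004, -0.035, 0.999, 0.0]
force: [1.9, -0.5, -1.7]
width: 37.4
grip_force: 35.0
```

```bash
python3 -m handwheel '[[[0.6,0.15,0],[0,0,0]],[[0.98,0.25,0],[0,0,0]],[[0.98,0.25,0],[0,0,0]],[[0.98,0.25,0],[0,0,0]],[[0.98,0.25,0],[0,0,0]]]'; python3 -m handwheel '[[[0.96,0.25,0],[0,0,0]],[[0,0,0.8],[0,0,0]],[[0,0,0.8],[0,0,0]],[[0,0,0.3],[0,0,0]],[[0,0,0],[0,0,0]]]';python3 -m handwheel '[[[0,0,0],[0,0,0]],[[0,0,0],[0,0,0]]]'; python3 - <<'E'
from h import *
o=env.observe();f=env.grab_frame('wrist')
print(rel([429.1,48.1,14.5],o))
cv2.imwrite('pics/w12.png',cv2.resize(f[140:340,190:450],(780,600),interpolation=2)[:,:,::-1])
E
```

```text
time: 20.78
eef_pos: [466.3, 40.7, 114.4]
eef_rot: [-0.0, -0.035, 0.999, 0.0]
force: [0.5, 0.8, -2.1]
width: 37.3
grip_force: 35.0
time: 21.2
eef_pos: [427.8, 47.7, 36.8]
eef_rot: [-0.002, -0.036, 0.999, -0.0]
force: [-0.8, -0.4, -3.1]
width: 37.4
grip_force: 35.0
time: 21.37
eef_pos: [430.2, 48.0, 39.2]
eef_rot: [0.0, -0.035, 0.999, 0.0]
force: [-0.3, 0.4, -2.5]
width: 37.3
grip_force: 35.0
[0.  0.  0.6]
```

View pics/w12.png

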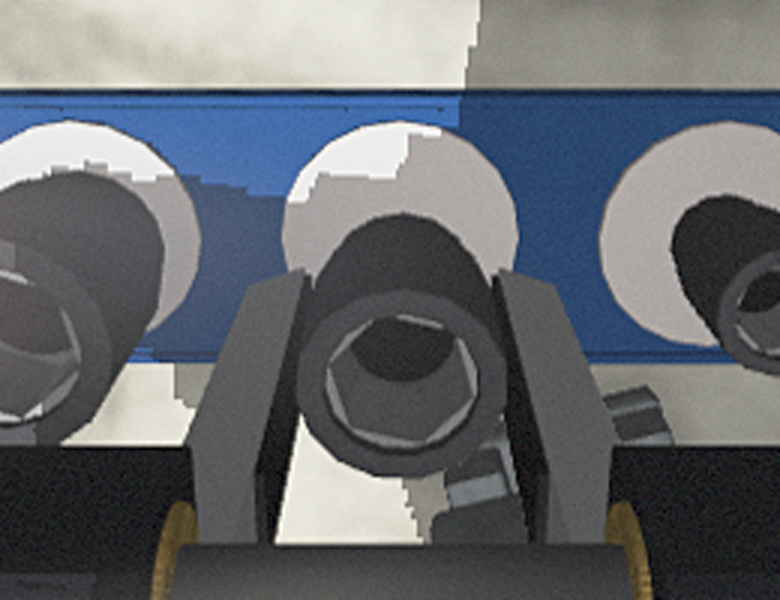

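Pad_3 is centred near (323.3,219) and the held b's mouth is at (323.8,268). a and c stand on the neighbouring pads.

```bash
python3 - <<'E'
from h import *
o=env.observe();W=cam('wrist',o);z=o['eef_pos'][2]
p=ray((323.3,219),13,W);s=ray((323.8,268),z+47.7,W);print(o['eef_pos'],p,s,rel(o['eef_pos']+p-s,o), (z-14.3)/40)
E
```

```text
[430.3  48.   39.3] [428.  48.  13.] [427.5  48.2  87. ] [-0.  -0.   1.9] 0.6257169200121611
```

```bash
python3 -m handwheel '[[[-0.015,-0.005,0.3],[0,0,0]],[[0,0,0.27],[0,0,0]],[[0,0,0.04],[0,0,0]],[[0,0,0],[0,0,0]],[[0,0,0],[0,0,0]]]'; python3 -m handwheel '[[[0,0,0],[0,0,0]],[[0,0,0],[0,0,0]],[[0,0,0],[0,0,0]],[[0,0,0],[0,0,0]],[[0,0,0],[0,0,0]]]' -0.1;python3 -m handwheel '[[[0,0,-0.5],[0,0,0]],[[0,0,-1],[0,0,0]],[[0,0,-1],[0,0,0]],[[0,0,-1],[0,0,0]],[[0,0,-1],[0,0,0]]]'; python3 -m handwheel '[[[-0.8,0,0],[0,0,0]],[[-0.9,0,0],[0,0,0]],[[-0.9,0,0],[0,0,0]],[[0,0,0],[0,0,0]],[[0,0,0],[0,0,0]]]'; python3 - <<'E'
from h import *
o=env.observe();env.grab_frame('wrist');env.grab_frame('side')
for q in ('wrist','side'):
  C=cam(q,o)
  for r in env.tip_of('socket_a',q): print(q,r['uv'],r['confidence'],ray(r['uv'],13,C))
  for n,X in ((1,(417.8,207.6,13)),(2,(423.3,127.8,13)),(3,(429,48.1,13)),(4,(434.8,-31.6,13))): print(n,px(X,C))
E
```

```text
time: 21.83
eef_pos: [430.7, 47.9, 14.6]
eef_rot: [0.0, -0.035, 0.999, 0.0]
force: [0.6, -0.0, -3.2]
width: 37.6
grip_force: 35.0
time: 22.25
eef_pos: [430.2, 47.9, 14.0]
eef_rot: [0.0, -0.036, 0.999, 0.0]
force: [-0.4, 0.1, -0.1]
width: 51.7
grip_force: 0.0
time: 22.67
eef_pos: [429.6, 47.4, 196.0]
eef_rot: [0.0, -0.035, 0.999, -0.0]
force: [1.0, 0.4, 0.6]
width: 51.7
grip_force: 0.0
time: 23.08
eef_pos: [534.6, 55.1, 193.2]
eef_rot: [-0.001, -0.035, 0.999, -0.001]
force: [-0.8, 0.5, -0.6]
width: 51.7
grip_force: 0.0
wrist [502.6, 198.9] 0.79 [546.5 281.   13. ]
wrist [393.7, 82.6] 0.76 [420.1 126.6  13. ]
wrist [254.7, 87.0] 0.75 [435.7 -29.9  13. ]
wrist [464.6, 87.8] 0.66 [420.  207.5  13. ]
wrist [324.6, 86.0] 0.65 [429.1  49.1  13. ]
wrist [464.8, 86.3] 0.65 [418.4 207.4  13. ]
1 [465.1  85.8]
2 [394.4  85.7]
3 [323.7  85.8]
4 [253.2  86. ]
side [374.8, 167.2] 0.8 [435.7 -29.7  13. ]
side [370.6, 206.6] 0.8 [427.3 129.9  13. ]
side [373.4, 188.0] 0.79 [429.2  59.3  13. ]
side [371.8, 230.3] 0.78 [415.9 206.6  13. ]
side [298.6, 250.8] 0.58 [542.1 298.3  13. ]
1 [370.8 230.5]
2 [372.6 206.3]
3 [374.  185.3]
4 [375.3 166.8]
```

All four bases read within a few mm of their pad centres, apart from one side reading on pad_3 that is 11 mm off where the wrist camera reads 1 mm. The robot is clear of everything, so I'm handing in.

```bash
python3 -c "
from rig import env
print(env.hand_in())"
```

```text
the job is handed in; nothing more can be done
None
```

I put the four sockets on the tray in size order from the red block (a on pad_4, b on pad_3, c on pad_2, d on pad_1) and handed in at about 23 s; the wrist camera put each base within about 4 mm of its pad centre, the side camera within 5 mm except 11 mm for b on pad_3, and no verdict came back.

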